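# Tighten the filter holder's centre nut between its hose ports

## Robot

A 7-joint arm with a two-finger parallel gripper is mounted at the origin on the work surface. World frame = base frame: x ahead of the robot, y to its left, z up, the work surface at z = 0. Lengths are in m, angles in rad, forces in N, time in s.
With the tool pointing down it reaches from about 0.4 to 0.9 m from the base axis. Payload 5.6 kg.
Tool frame: the origin (TCP) lies midway between the tips of the shut fingers; the grasp point (between the pads) lies 19 mm behind it; y points along the fingers, z is the direction in which the jaws open and shut, and the axes are right-handed (so a half turn about y gives the same grasp; the last joint's range is limited). The gripper opens to 92 mm and grips with 3 to 60 N. Pads are 20 mm wide; open, the fingers measure 128 mm over their backs; the gripper's body (75 mm by 189 mm) begins 69 mm behind the grasp point.
Start: joints at [1.235, 0.468, -0.012, 1.603, 0.006, 1.071, -0.056], TCP at [0.188, -0.622, 0.215] pointing down, gripper open.
Joint ranges: [-2.53, 2.53], [-0.31, 2.02], [-1.57, 1.55], [0.28, 2.44], [-1.29, 4.43], [0.15, 1.84], [-2.92, 2.92]. Speed limits (rad/s): [2.57, 2.57, 3.14, 3.14, 3.14, 3.14, 3.14].

## Interface

Orientations are given as a 3x3 rotation matrix whose columns are the frame's x, y, z axes.
In Python, from station import env, effector, solver, viewer, workorder, search_frame, tip_of gives the robot as it stands. Calls block until the motion is done:
- env.reach(position, orientation): joint-space move of the TCP to a pose.
- env.movel(position, frame=None, rate=0.15): straight line of the TCP; frame=None keeps the orientation; rate is the mean speed in m/s.
- env.goto_joints(angles): joint-space move.
- effector.release() and effector.grasp(squeeze=None): open the fingers fully, or close them until they stop; squeeze is the grip in N (None keeps the last).
- env.pause(seconds).
- solver.inverse_kinematics(position, orientation): joint angles nearest the present ones, or None.
- env.sense(): the state.
- viewer.read_camera(name): name is "scene" or "top"; returns (picture, depth): 400x640x3 uint8, red, green, blue; 400x640 float32, m along the optical axis (not along the pixel's ray), 0 where there is no reading.
- viewer.camera_info(name): a dict with "intrinsics" (3x3 intrinsics, pixels), "eye" and "rotation" of the camera in the world. Camera axes: x right, y up, looking along -z (the intrinsics and any distortion apply to the point x, -y, -z); pixel columns grow to the right and rows downward; lengths in m; the calibration is good to about 2 mm. A picture is of the moment at which its call begins. camera_info takes no time and is no camera call.
A pose or a line that the arm cannot do raises env.PlanningError and nothing moves.
- workorder.finish_job(): hands the job in, once; it reports no verdict.
Trained networks look in the newest picture that a camera, given by its name, has taken for a name from the list of things; names that differ only in an ending like _2 or _b are one class to them, and where a whole thing is asked for, a point or a joint stands for the part that bears it (a point fixed in the world has none). Each returns a list of dicts, best first, with "score" (0 to 1); they miss things now and then, are a little off and sometimes report something else, mostly with a low value. They report only what shows in the picture. A call takes as long as a camera call.
- search_frame(camera, name): "at" ([x, y, z] in m, in world coordinates, good to about 4 mm: the middle of the surface that is visible of it).
- tip_of(camera, name): "at" ([x, y, z] in m, in world coordinates, good to about 4 mm: a listed point, or the origin of a listed thing).
The state is a dict: "t": time; "joint_positions": joint angles; "joint_velocities": joint speeds; "tau": joint torques, N m; "ee_pos": TCP position; "tcp_rot": TCP orientation; "wrist_force": force on the tool from outside, world axes, zero at the start; "moment": the same for the moment, N m; "gripper_width": finger opening in m.
Only numpy, scipy, OpenCV 4.12 (cv2) and the standard library are available. Lean on these libraries where they do the work, as an engineer would, in place of code of your own. Each camera call takes 0.05 s, during which the arm holds its last target.

## Task

Take the socket key from the green mat, fit it fully down over the hex nut in the middle of the steel filter holder, and tighten the nut clockwise (seen from above) in short swings, lifting and re-fitting the key each time, because the hose ports block a full turn. The nut runs down easily at first; stop when it has bitten firmly at about 0.9 N m (at least 0.75, never above 1.05), and never lean hard on the hose ports. Then stand the key back upright on the green mat, let go, and leave the flask, jar and beaker where they are.

Things in the scene. Friction and masses are not known exactly. Their poses are not given: they have to be found in the camera images.
- key_grip (a point): Grip point of the loose socket key (0.30 kg), half-way up its black handle, 46 mm from the socket's axis and 42 mm above its mouth. The handle is a level bar 14 mm wide and 16 mm high, from 18 to 118 mm from the socket's axis. Axes as the key's: z up along the socket's axis, the handle points along -x.
- key_mouth (a point): Centre of the mouth and underside of the key's steel socket (44 mm across, 50 mm tall): a hexagonal hole 32 mm across flats, 28 mm deep, with a 3.5 mm deep bevel. Two opposite flats are square to the key's x axis (the handle's line), the others follow every 60 degrees. At the start the key stands upright on its mouth on the green mat.
- nut_base (a point): Centre of the underside of the hex nut (30 mm across flats, 18 mm tall, stud end 5 mm above), on a fixed washer 50 mm above the bench where the fitted key's mouth rests. Two opposite flats are square to this x axis, others every 60 degrees. It turns clockwise from above easily (under 0.2 N m) through an unknown 1.8 to 2.3 rad (no mark shows it), then bites.
- holder: Stainless disc filter holder, 190 mm wide, 45 mm tall, fixed; origin under its centre, below the nut. Three upright hose ports (18 mm wide, blue caps, tops 115 mm above the bench) stand 74 mm from the centre: 65 degrees to either side of its -x direction, and one along +x. In the widest gap, about -x, the key's handle swings about 0.9 rad to either side before it touches a port.
- port0: Hose port on the holder's -y side: a fixed upright stub 18 mm wide, 70 mm tall, origin at its foot on the lid.
- port1: The same on the holder's +y side.
- port2: The same on the holder's +x side.
- seal (a joint): How far (rad) the nut has been tightened after it bit; 0 until then. From the bite it takes about 0.6 N m plus 2.5 N m per rad to go on, and it stays where it is left: 0.75 N m is 0.06, 0.9 N m is 0.12 and 1.05 N m is 0.18.
- mat_top (a point): Centre of the top of the fixed green mat, 160 mm along its x axis by 140 mm along y, 4 mm thick.
- flask: Bystander: round glass flask on a cork ring, 110 mm wide and 146 mm tall, origin under its centre.
- jar: Bystander: amber jar with a blue cap, 64 mm wide, 100 mm tall, origin under its centre.
- beaker: Bystander: open glass beaker, 70 mm wide, 85 mm tall, origin under its centre.
- key: The loose socket key as a whole; origin at the centre of its mouth, axes as for key_mouth.

How it is judged:
On the way, in this order (a step that is already met when the one before it is completed fails the run):
1. the key is fitted fully down over the nut (horizontal distance between key_mouth and nut_base below 0.005 m and z of key_mouth in the frame of nut_base below 0.005 m), for 0.1 s.
2. the nut has bitten: the seal is squeezed (value of joint seal above 0.04 rad), for 0.2 s.
At the end, for the whole second after the job is handed in: The nut is tightened to between about 0.7 and 1.1 N m (seal joint between 0.04 and 0.20 rad), and the key stands upright (within 0.08 rad) and still on the green mat, the centre of its mouth within 70 mm (mat x) and 60 mm (mat y) of the mat's centre (value of joint seal between 0.04 and 0.2 rad and angle between key_mouth's own z axis and vertical below 0.08 rad and height (world z) of key_mouth between 0 and 0.01 m and x of key_mouth in the frame of mat_top between -0.07 and 0.07 m and y of key_mouth in the frame of mat_top between -0.06 and 0.06 m and linear speed of key below 0.02 m/s); the robot touches nothing.
It fails at once if the nut is overtightened (seal beyond 0.20 rad, about 1.1 N m) (value of joint seal above 0.2 rad).
It fails at once if a hose port is pressed with more than 15 N (contact force between any of port0, port1, port2 and anything else above 15 N).
It fails at once if the flask, jar or beaker is disturbed (moved over 15 mm) (distance of any of flask, jar, beaker from where it was at the start of the episode above 0.015 m).
It also fails if it takes over 72 s, if anything falls off the work surface, if the arm or the gripper's body presses on something with over 40 N, if the wrist force passes 120 N, or if a joint passes its speed limit or range.

## Working session

There is one attempt and no reset: what is moved stays moved. The work goes in short steps, each a Python script; the robot and the scene stay as the last script left them, time stands still between calls to the robot, and variables do not carry over. Pictures are saved under pics/ and viewed, and the job is handed in when it is done.

```bash
ls; mkdir -p pics; python3 - <<'E'
from station import env, effector, solver, viewer, workorder, search_frame, tip_of
import cv2, numpy as np
for c in ["scene","top"]:
    p,d=viewer.read_camera(c); cv2.imwrite(f"pics/{c}0.png",p[:,:,::-1]); np.save(f"{c}0.npy",d)
    i=viewer.camera_info(c); print(c,np.round(i["eye"],3),np.round(i["rotation"],3).tolist(),i["intrinsics"], [k for k in i])
    for n in ["key_grip","key_mouth","nut_base","holder","port0","port1","port2","mat_top","flask","jar","beaker"]:
        print(n,[(np.round(r["at"],4).tolist(),round(r["score"],2)) for r in tip_of(c,n)[:3]])
s=env.sense(); print(s)
E
```

```text
pics
scene [1.191 0.077 0.859] [[-0.255, -0.767, 0.589], [0.967, -0.213, 0.142], [0.016, 0.606, 0.796]] [[372.33961099   0.         322.90942965]
 [  0.         372.33961099 192.05776268]
 [  0.           0.           1.        ]] ['intrinsics', 'eye', 'rotation']
key_grip [([0.4878, 0.229, 0.0426], 0.89)]
key_mouth [([0.5271, 0.2548, 0.007], 0.55), ([0.4898, 0.2293, 0.0414], 0.25)]
nut_base [([0.5392, -0.0937, 0.0465], 0.54), ([0.5366, -0.1682, 0.0484], 0.21)]
holder [([0.5356, -0.0942, 0.0048], 0.89)]
port0 [([0.606, -0.0604, 0.0479], 0.58), ([0.5369, -0.171, 0.0504], 0.47), ([0.4844, -0.0483, 0.0493], 0.41)]
port1 [([0.606, -0.0604, 0.0479], 0.58), ([0.5369, -0.171, 0.0504], 0.47), ([0.4844, -0.0483, 0.0493], 0.41)]
port2 [([0.606, -0.0604, 0.0479], 0.58), ([0.5369, -0.171, 0.0504], 0.47), ([0.4844, -0.0483, 0.0493], 0.41)]
mat_top [([0.5289, 0.2652, 0.0011], 0.71), ([0.5241, 0.2552, 0.0021], 0.41), ([0.537, -0.1695, 0.0478], 0.2)]
flask [([0.7503, -0.0084, -0.0013], 0.79), ([0.4793, -0.0472, 0.0492], 0.39), ([0.5359, -0.1664, 0.0472], 0.37)]
jar [([0.7168, 0.1759, 0.001], 0.97)]

[... 1167 characters left out ...]
4163 , -0.05631312]), 'joint_velocities': array([-0.00048747, -0.00100284,  0.0012103 , -0.00105528,  0.00091283,
       -0.00064944, -0.00016978]), 'tau': array([-1.51399381e-03, -5.20431018e+01, -1.30928576e-02, -2.44062424e+01,
       -5.66357374e-02,  1.15678768e-02,  2.78743471e-06]), 'ee_pos': array([ 0.18753519, -0.62235793,  0.21460531]), 'tcp_rot': array([[-9.57478089e-01, -4.52602971e-05,  2.88505991e-01],
       [-2.88505989e-01, -4.50653636e-05, -9.57478090e-01],
       [ 5.63373702e-05, -9.99999998e-01,  3.00912314e-05]]), 'wrist_force': array([ 0.82036939,  0.52410843, -0.90623218]), 'moment': array([-0.00594543, -0.04505511, -0.01197865]), 'gripper_width': 0.09162692326241066}
```

View pics/scene0.png

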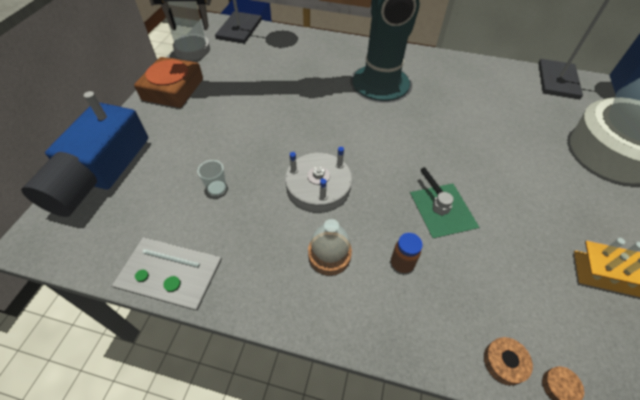

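View pics/top0.png

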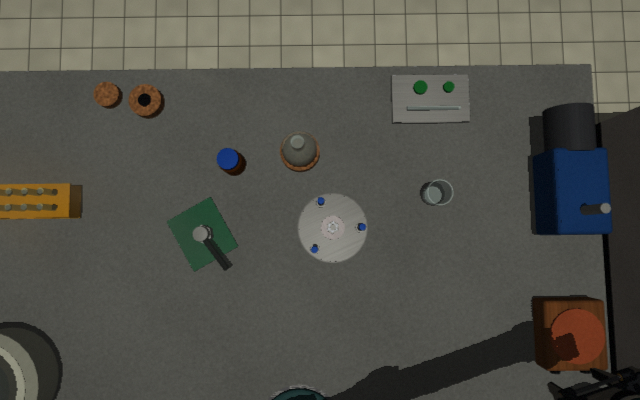

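The top view shows the key's socket at (202,232) with its handle running to (228,267), and the nut at (333,228). The ports are at (320,201), (361,227) and (315,248), so the wide gap between ports faces lower right. I'll zoom in on both.

```bash
python3 - <<'E'
import cv2, numpy as np
t=cv2.imread("pics/top0.png"); s=cv2.imread("pics/scene0.png")
a=cv2.resize(t[188:268,293:373],(400,400),interpolation=cv2.INTER_CUBIC)
b=cv2.resize(t[192:282,160:240],(400,450),interpolation=cv2.INTER_CUBIC)[:400]
a=cv2.resize(t[213:243,318:348],(400,400),interpolation=cv2.INTER_CUBIC)
c=cv2.resize(s[140:215,280:355],(400,400),interpolation=cv2.INTER_CUBIC)
cc=np.clip(np.hstack([a,b]).astype(float)*1.6,0,255)
cv2.imwrite("pics/z1.png",cc)
a=cv2.resize(s[155:190,300:340],(400,350),interpolation=cv2.INTER_CUBIC)
b=cv2.resize(s[160:240,405:485],(350,350),interpolation=cv2.INTER_CUBIC)
cv2.imwrite("pics/z2.png",np.clip(np.hstack([a,b]).astype(float)*1.3,0,255))
E
```

```text
[ WARN:0@0.143] global loadsave.cpp:1063 imwrite_ Unsupported depth image for selected encoder is fallbacked to CV_8U.
```

View pics/z1.png

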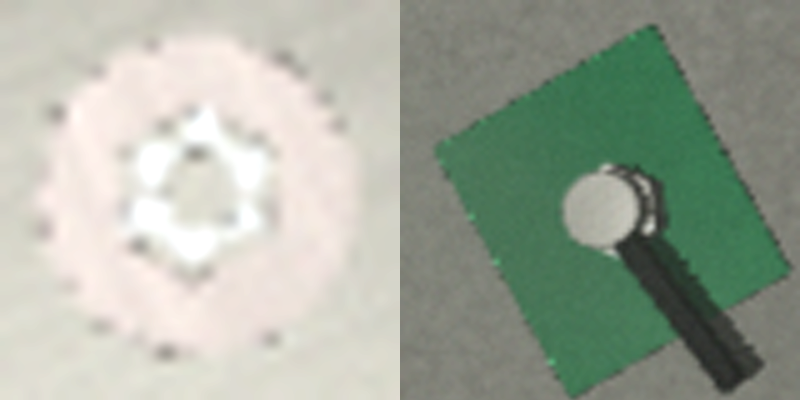

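View pics/z2.png

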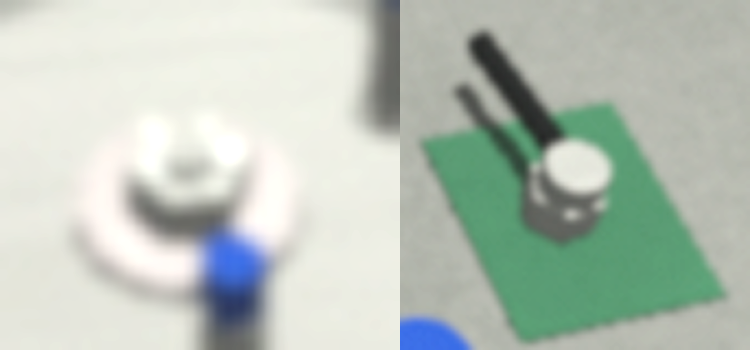

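```bash
cat > h.py <<'E'
from station import env, effector, solver, viewer, workorder, search_frame, tip_of
import cv2, numpy as np
def ray(c,u,v,z):
    i=viewer.camera_info(c); K=i["intrinsics"]; R=np.array(i["rotation"]); e=np.array(i["eye"])
    u=np.atleast_1d(u); v=np.atleast_1d(v)
    d=np.stack([(u-K[0][2])/K[0][0],-(v-K[1][2])/K[1][1],-np.ones(len(u))],0)
    w=(R@d).T
    return e+w*((z-e[2])/w[:,2])[:,None]
def frame(yaw_handle, flip=1):
    # tool y down, tool z = jaw direction perpendicular to handle
    z=flip*np.array([-np.sin(yaw_handle),np.cos(yaw_handle),0]); y=np.array([0,0,-1.]); x=np.cross(y,z)
    return np.stack([x,y,z],1)
E
python3 - <<'E'
from h import *
t=cv2.imread("pics/top0.png"); s=cv2.imread("pics/scene0.png")
def blobs(img,cam,m,zs,lab,minA=3):
    n,l,st,ce=cv2.connectedComponentsWithStats(m.astype(np.uint8))
    for k in range(1,n):
        if st[k,4]>=minA: print(cam,lab,st[k,4],np.round(ce[k],2),[np.round(ray(cam,*ce[k],z)[0],4).tolist() for z in zs])
for cam,im in (("top",t),("scene",s)):
    h=cv2.cvtColor(im,cv2.COLOR_BGR2HSV)
    m=(h[...,0]>105)&(h[...,0]<125)&(h[...,1]>150)
    blobs(im,cam,m,[.113],"blue")
    g=(h[...,0]>60)&(h[...,0]<90)&(h[...,1]>80)&(h[...,2]>30)
    n,l,st,ce=cv2.connectedComponentsWithStats(g.astype(np.uint8))
    k=1+np.argmax(st[1:,4]); c=cv2.findContours((l==k).astype(np.uint8),0,1)[0][0].reshape(-1,2).astype(float)
    w=ray(cam,c[:,0],c[:,1],.004)[:,:2].astype(np.float32); r=cv2.minAreaRect(w); print("mat",r)
# washer, nut in top
im=t.astype(int); 
print(ray("top",332.5,226.75,.07), ray("top",[333-.0],[227.1],.05))
print("key top disc", ray("top",160+605/5-80-.4,192+210/5-.4,.054))
# handle dark in top
h=cv2.cvtColor(t,cv2.COLOR_BGR2HSV); m=np.zeros(h.shape[:2],bool); m[236:275,200:236]=h[236:275,200:236,2]<45
print(m.sum()); v,u=np.nonzero(m); w=ray("top",u.astype(float),v.astype(float),.054)[:,:2]
print(cv2.minAreaRect(w.astype(np.float32)), cv2.fitLine(w.astype(np.float32),cv2.DIST_HUBER,0,.001,.001).ravel())
d=np.load("top0.npy")
print(d[222:234,328:339].round(3))
E
```

```text
top blue 5892 [571.21 190.62] [[0.6214, -0.7055, 0.113]]
top blue 367 [227.2  158.41] [[0.7158, 0.1712, 0.113]]
top blue 32 [320.5 200.5] [[0.6047, -0.0659, 0.113]]
top blue 32 [361.5 226.5] [[0.5373, -0.1686, 0.113]]
top blue 32 [314.09 248.78] [[0.483, -0.0482, 0.113]]
top blue 4 [612.5 364.5] [[0.1884, -0.7821, 0.113]]
mat ((0.5270116925239563, 0.2639274597167969), (0.1585124433040619, 0.1378164440393448), 29.265640258789062)
scene blue 71 [228.94   8.62] [[-0.1504, -0.6537, 0.113]]
scene blue 401 [254.08   7.7 ] [[-0.186, -0.5607, 0.113]]
scene blue 3947 [100.1  140.86] [[0.6322, -0.698, 0.113]]
scene blue 3 [139.67 137.67] [[0.5917, -0.6002, 0.113]]
scene blue 14 [340.5  149.29] [[0.4831, -0.0477, 0.113]]
scene blue 17 [292.41 154.88] [[0.5389, -0.169, 0.113]]
scene blue 19 [322.68 181.53] [[0.6068, -0.0659, 0.113]]
scene blue 379 [409.78 243.68] [[0.7299, 0.1727, 0.113]]
mat ((0.5258967876434326, 0.2638842463493347), (0.15609034895896912, 0.13480336964130402), 29.27997398376465)
[[ 0.53869696 -0.09634253  0.07      ]] [[ 0.53820983 -0.09813934  0.05      ]]
key top disc [[0.525
[... 314 characters left out ...]
67 1.17 ]
 [1.15  1.153 1.154 1.159 1.15  1.151 1.151 1.156 1.154 1.151 1.155]
 [1.155 1.156 1.155 1.15  1.148 0.    1.148 1.156 1.154 1.153 1.159]
 [1.151 1.154 1.152 1.15  1.15  1.148 1.152 1.147 1.159 1.155 0.   ]
 [1.152 1.154 1.145 1.148 1.151 1.147 1.147 1.151 1.159 1.151 1.156]
 [1.156 1.153 1.147 1.15  1.15  1.142 1.146 1.148 1.156 1.155 1.151]
 [1.151 1.152 1.151 1.149 1.145 1.149 1.149 1.149 1.146 1.151 1.152]
 [1.152 1.151 1.156 1.152 1.146 1.147 1.151 1.15  1.15  1.15  1.153]
 [1.165 1.154 1.156 1.152 1.15  1.15  1.151 1.15  1.152 1.152 1.17 ]
 [1.17  1.168 1.154 1.155 1.152 1.154 1.153 1.152 1.168 1.167 1.17 ]
 [1.169 1.168 1.172 1.172 1.152 1.154 1.165 1.168 1.17  1.168 1.17 ]]
```

```bash
python3 - <<'E'
from h import *
from scipy.optimize import least_squares
for P in ([[.5373,-.1686],[.483,-.0482],[.6047,-.0659]],[[.5389,-.169],[.4831,-.0477],[.6068,-.0659]]):
    P=np.array(P); off=np.radians([180+65,180-65,0])
    f=lambda p:(P-np.stack([p[0]+.074*np.cos(p[2]+off),p[1]+.074*np.sin(p[2]+off)],1)).ravel()
    r=least_squares(f,[.538,-.095,.43]); print(r.x,np.degrees(r.x[2]),np.round(r.fun,4))
C=np.array([.5385,-.0965]); yaw=np.radians(24.5)
q0=env.sense()["joint_positions"]
S=np.array([.5257,.2537])
for flip in (1,-1):
    a=np.radians(218); p=np.r_[S+.046*np.array([np.cos(a),np.sin(a)]),.027]
    print("key",flip,np.round(solver.inverse_kinematics(p,frame(a,flip)),2))
    for d in (-52,-25,0,25,52):
        a=yaw+np.pi+np.radians(d); p=np.r_[C+.046*np.array([np.cos(a),np.sin(a)]),.073]
        q=solver.inverse_kinematics(p,frame(a,flip)); print(d,None if q is None else np.round(q,2))
E
```

```text
[ 0.53818582 -0.09580083  0.42312042] 24.243014540705538 [ 0.0001  0.0012  0.0009 -0.0007 -0.001  -0.0005]
[ 0.53945516 -0.09577341  0.42482042] 24.34041728331086 [ 0.0003  0.0008 -0.0002 -0.0001 -0.0001 -0.0006]
key 1 [ 0.01  0.67 -0.65  1.96  0.6   0.71 -1.91]
-52 [ 0.25  0.44 -0.2   2.05  0.14  0.66 -2.09]
-25 [ 0.34  0.45 -0.26  2.05  0.18  0.66 -1.62]
0 [ 0.44  0.47 -0.33  2.03  0.24  0.68 -1.19]
25 [ 0.52  0.5  -0.41  1.99  0.3   0.71 -0.78]
52 [ 0.59  0.55 -0.49  1.94  0.37  0.75 -0.35]
key -1 [ 0.31  0.93 -1.12  1.94  1.03  0.99  0.92]
-52 [ 0.62  0.53 -0.66  2.03  0.48  0.74  0.75]
-25 [ 0.68  0.54 -0.68  2.03  0.5   0.74  1.25]
0 [ 1.1   0.97 -1.33  1.99  1.07  1.15  1.28]
25 [ 1.1   0.99 -1.33  1.96  1.08  1.17  1.75]
52 [-0.69  0.99  1.34  2.01 -1.1   1.15 -2.23]
```

```bash
python3 - <<'E'
from h import *
S=np.array([.5257,.2537]); a=np.radians(218); p=S+.046*np.array([np.cos(a),np.sin(a)])
env.reach(np.r_[p,.2],frame(a)); print(env.sense()["t"])
env.movel(np.r_[p,.027],rate=.12)
s=env.sense(); print(s["t"],s["ee_pos"],s["wrist_force"],s["moment"])
effector.grasp(60); s=env.sense(); print(s["t"],s["gripper_width"],s["wrist_force"],s["moment"])
env.movel(np.r_[p,.06],rate=.1)
s=env.sense(); print(s["t"],s["ee_pos"],s["wrist_force"],s["moment"])
for c in ["scene","top"]:
    im,d=viewer.read_camera(c); cv2.imwrite(f"pics/{c}1.png",im[:,:,::-1]); np.save(f"{c}1.npy",d)
E
```

```text
4.35
5.9417 [0.48993332 0.22562892 0.02766021] [ 0.27751163 -0.47772512  0.50130267] [-0.04484332 -0.08103548  0.04003332]
7.1 0.013005731994637301 [-0.60718006  0.83610303  0.56510173] [ 0.05410719  0.19678217 -0.045784  ]
7.5833 [0.4899096  0.22514361 0.06066447] [-0.11294993 -0.02560736 -3.03111554] [-0.13678122  0.07512166  0.01253903]
```

```bash
python3 - <<'E'
import cv2, numpy as np
t=cv2.imread("pics/top1.png"); s=cv2.imread("pics/scene1.png")
b=cv2.resize(t[192:272,160:240],(400,400),interpolation=cv2.INTER_CUBIC)
a=cv2.resize(s[150:230,400:480],(400,400),interpolation=cv2.INTER_CUBIC)
cv2.imwrite("pics/z3.png",np.clip(np.hstack([a,b]).astype(float)*1.4,0,255).astype(np.uint8))
E
```

```text
(no output)
```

View pics/z3.png

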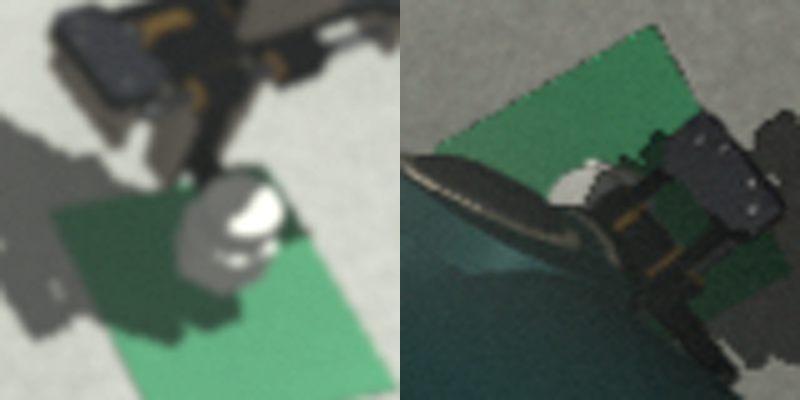

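```bash
python3 - <<'E'
from h import *
p=env.sense()["ee_pos"]
env.movel(np.r_[p[:2],.165],rate=.2)
C=np.array([.5386,-.0960]); a=np.radians(24.4+180); p=C+.046*np.array([np.cos(a),np.sin(a)])
env.reach(np.r_[p,.165],frame(a)); s=env.sense(); print(s["t"],s["ee_pos"],p)
env.movel(np.r_[p,.125],rate=.1)
s=env.sense(); print(s["t"],s["ee_pos"],s["wrist_force"],s["moment"])
for c in ["scene","top"]:
    im,d=viewer.read_camera(c); cv2.imwrite(f"pics/{c}2.png",im[:,:,::-1]); np.save(f"{c}2.npy",d)
    for n in ["key_mouth","key"]: print(c,n,[(np.round(r["at"],4).tolist(),round(r["score"],2)) for r in tip_of(c,n)[:2]])
t=cv2.imread("pics/top2.png"); s=cv2.imread("pics/scene2.png")
b=cv2.resize(t[188:268,293:373],(400,400),interpolation=cv2.INTER_CUBIC)
a=cv2.resize(s[125:205,280:360],(400,400),interpolation=cv2.INTER_CUBIC)
cv2.imwrite("pics/z4.png",np.clip(np.hstack([a,b]).astype(float)*1.4,0,255).astype(np.uint8))
E
```

```text
9.6417 [ 0.49697301 -0.11329041  0.16495354] [ 0.49670855 -0.1150028 ]
10.1917 [ 0.49689043 -0.11435445  0.12488293] [ 0.73239382  0.46395839 -2.8201577 ] [-0.0804926   0.11878747 -0.00277544]
scene key_mouth [([0.5421, -0.0916, 0.0995], 0.92), ([0.5267, 0.2631, 0.0041], 0.34)]
scene key [([0.5384, -0.0959, 0.0992], 0.78)]
top key_mouth [([0.5409, -0.0979, 0.1035], 0.56)]
top key [([0.5345, -0.096, 0.1027], 0.47)]
```

View pics/z4.png

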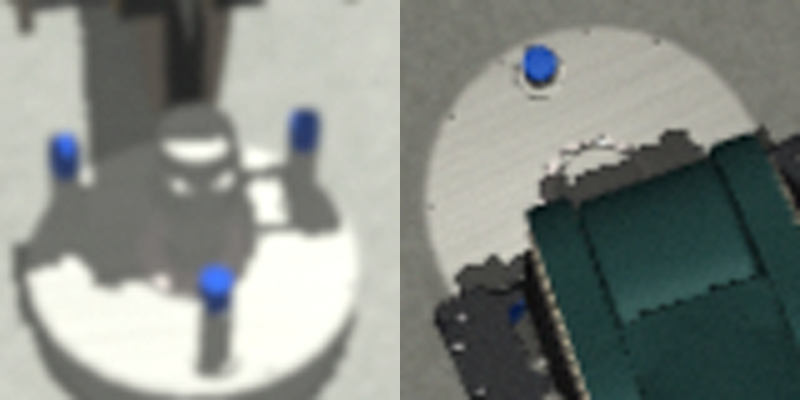

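```bash
cat >> h.py <<'E'
OFF=.0237
def arm(C,phi,r=.046):
    a=np.radians(24.4+180+phi); return C+r*np.array([np.cos(a),np.sin(a)]),frame(a)
def torque(s,C):
    "moment about vertical axis at C, of forces on tool (positive = resists clockwise)"
    d=s["ee_pos"][:2]-C; F=s["wrist_force"]; return s["moment"][2]+d[0]*F[1]-d[1]*F[0]
def show(s,C,*x):
    print(*x,"t%.2f"%s["t"],np.round(s["ee_pos"],4),"F",np.round(s["wrist_force"],1),"M",np.round(s["moment"],2),"T %.2f"%torque(s,C),"w %.4f"%s["gripper_width"])
E
python3 - <<'E'
from h import *
C=np.array([.5386,-.0960]); p,R=arm(C,0)
env.movel(np.r_[p,.096],R,rate=.08); show(env.sense(),C)
z=.096
while z>.0745:
    z-=.003
    env.movel(np.r_[p,z],R,rate=.05); s=env.sense(); show(s,C,round(z,4))
    if s["wrist_force"][2]>6 or np.linalg.norm(s["wrist_force"][:2])>10: break
E
```

```text
t11.00 [ 0.4965 -0.1147  0.0954] F [ 0.4 -0.7 -2.4] M [-0.08  0.07 -0.  ] T 0.04 w 0.0135
0.093 t11.25 [ 0.4968 -0.115   0.0931] F [-0.6 -0.1 -3.1] M [-0.04  0.1   0.03] T 0.02 w 0.0135
0.09 t11.50 [ 0.4972 -0.1151  0.0904] F [ 0.5 -0.2  0.3] M [-0.14 -0.03  0.01] T 0.03 w 0.0134
0.087 t11.75 [ 0.4971 -0.1154  0.089 ] F [-6.9 -0.5 19. ] M [-0.13  1.45 -0.02] T -0.13 w 0.0134
```

```bash
python3 - <<'E'
from h import *
C=np.array([.5386,-.0960]); 
u=np.array([np.cos(np.radians(24.4)),np.sin(np.radians(24.4))])
z=.0895
p,R=arm(C,0); env.movel(np.r_[p,.0915],R,rate=.05)
for dx,dy in ((-.001,0),(-.002,0),(-.003,0),(-.004,0)):
    p,R=arm(C+[dx,dy],0); env.movel(np.r_[p,.0895],R,rate=.03); s=env.sense(); show(s,C,dx)
    if s["wrist_force"][2]<0:
        env.movel(np.r_[p,.0875],R,rate=.03); s=env.sense(); show(s,C,dx,"low")
        if s["wrist_force"][2]<2: break
E
```

```text
-0.001 t12.25 [ 0.4958 -0.1152  0.0894] F [-0.6 -0.9  1.3] M [-0.22  0.09 -0.01] T 0.02 w 0.0136
-0.002 t12.50 [ 0.4944 -0.115   0.0892] F [ 0.9 -0.8 -1.6] M [-0.14  0.02  0.03] T 0.08 w 0.0135
-0.002 low t12.75 [ 0.4942 -0.115   0.0871] F [-0.4 -0.6 -3.6] M [-0.19  0.21 -0.02] T -0.00 w 0.0133
```

Moving the key 2 mm in −x cleared the contact, so I'll carry on down.

```bash
python3 - <<'E'
from h import *
C=np.array([.5366,-.0960]); p,R=arm(C,0); z=.0872
while z>.0728:
    z-=.0024
    env.movel(np.r_[p,z],R,rate=.05); s=env.sense(); show(s,C,round(z,4))
    if s["wrist_force"][2]>5 or np.linalg.norm(s["wrist_force"][:2])>10: break
E
```

```text
0.0848 t13.00 [ 0.4944 -0.1151  0.0845] F [ 0.8 -0.3 -3.7] M [-0.35  0.19 -0.02] T 0.00 w 0.0133
0.0824 t13.25 [ 0.4946 -0.1151  0.0822] F [ 0.3 -1.8 -4.8] M [-0.4   0.13  0.  ] T 0.08 w 0.0135
0.08 t13.50 [ 0.4947 -0.1151  0.0798] F [-0.7 -1.7 -3.9] M [-0.46  0.08 -0.1 ] T -0.04 w 0.0136
0.0776 t13.75 [ 0.4947 -0.1151  0.0775] F [-0.1 -0.8 -4.9] M [-0.47  0.07 -0.12] T -0.09 w 0.0136
0.0752 t14.00 [ 0.4947 -0.1151  0.0751] F [ 0.9 -2.1 -4.6] M [-0.6   0.09 -0.07] T 0.04 w 0.0140
0.0728 t14.25 [ 0.4947 -0.1152  0.0729] F [-1.5 -2.4  1. ] M [-0.71  0.38 -0.05] T 0.02 w 0.0135
```

```bash
cat >> h.py <<'E'
def swing(C,phi,end,step,z=.0733,rate=.05,tmax=.45,every=1):
    k=0
    while phi>end+1e-6:
        phi=max(end,phi-step); p,R=arm(C,phi); env.movel(np.r_[p,z],R,rate=rate); s=env.sense(); T=torque(s,C); k+=1
        if k%every==0 or T>tmax: show(s,C,round(phi,1))
        F=s["wrist_force"]
        if T>tmax or abs(F[2])>25 or np.hypot(*F[:2])>25: print("STOP"); break
    return phi
E
python3 - <<'E'
from h import *
C=np.array([.5366,-.0960])
swing(C,0,-46,4)
for c in ["scene"]:
    im,d=viewer.read_camera(c); cv2.imwrite(f"pics/z5.png",np.clip(cv2.resize(im[125:205,280:360,::-1],(400,400),interpolation=cv2.INTER_CUBIC)*1.4,0,255).astype(np.uint8))
E
```

```text
-4 t14.50 [ 0.4931 -0.1124  0.0732] F [-2.  -2.7 -1.2] M [-0.84  0.47 -0.11] T -0.03 w 0.0134
-8 t14.75 [ 0.4919 -0.1095  0.0731] F [-3.  -3.8 -1.6] M [-0.94  0.66 -0.17] T -0.04 w 0.0136
-12 t15.00 [ 0.4911 -0.1062  0.0731] F [-3.1 -3.6 -0.2] M [-0.91  0.72 -0.22] T -0.09 w 0.0134
-16 t15.25 [ 0.4905 -0.1028  0.0731] F [-3.4 -3.5 -1.4] M [-0.86  0.83 -0.19] T -0.05 w 0.0135
-20 t15.50 [ 0.4901 -0.0995  0.0731] F [-3.9 -3.  -0.1] M [-0.76  0.92 -0.2 ] T -0.08 w 0.0132
-24 t15.75 [ 0.49   -0.0961  0.0731] F [-3.5 -3.9 -0.4] M [-0.71  0.88 -0.15] T 0.03 w 0.0134
-28 t16.00 [ 0.4902 -0.0928  0.0731] F [-3.9 -2.1 -1. ] M [-0.59  1.04 -0.15] T -0.04 w 0.0136
-32 t16.25 [ 0.4905 -0.0895  0.0731] F [-4.4 -1.7 -0.5] M [-0.46  1.08 -0.13] T -0.03 w 0.0135
-36 t16.50 [ 0.4911 -0.0862  0.0731] F [-4.9 -2.  -0.3] M [-0.24  1.22 -0.14] T -0.01 w 0.0133
-40 t16.75 [ 0.4918 -0.083   0.0731] F [-5.6 -0.1 -0.1] M [-0.11  1.21 -0.07] T 0.01 w 0.0130
-44 t17.00 [ 0.4929 -0.0799  0.0731] F [-5.3 -0.4 -0.3] M [ 0.06  1.24 -0.1 ] T 0.01 w 0.0136
-46 t17.25 [ 0.4934 -0.0785  0.0731] F [-5.   0.4 -0.4] M [ 0.07  1.25 -0.01] T 0.07 w 0.0133
```

View pics/z5.png

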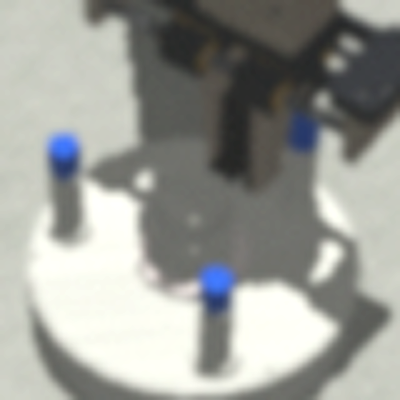

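```bash
cat >> h.py <<'E'
def refit(C,phi,back=7,r=.0465,fwd=60,zt=.0733):
    p,R=arm(C,phi+back,r); env.movel(np.r_[p,.0735],R,rate=.05); show(env.sense(),C,"back")
    env.movel(np.r_[p,.101],R,rate=.1); show(env.sense(),C,"up")
    phi=phi+back+fwd; p,R=arm(C,phi,r); env.movel(np.r_[p,.101],R,rate=.08)
    env.movel(np.r_[p,.0925],R,rate=.08); show(env.sense(),C,"over")
    return lower(C,phi,.0925,r,zt)
def lower(C,phi,z,r=.0465,zt=.0733):
    p,R=arm(C,phi,r)
    while z>zt:
        z=max(zt,z-.003); env.movel(np.r_[p,z],R,rate=.05); s=env.sense()
        F=s["wrist_force"]
        if F[2]>5 and z>zt+.001 or np.hypot(*F[:2])>12: show(s,C,"STOP",phi); return phi,z
    show(s,C,"seated",phi); return phi,z
E
sed -i 's/def arm(C,phi,r=.046)/def arm(C,phi,r=.0465)/' h.py
python3 - <<'E'
from h import *
C=np.array([.536,-.0962])
print(refit(C,-46))
E
```

```text
back t17.57 [ 0.4922 -0.0842  0.0736] F [-0.7  0.4 -3.5] M [ 0.01  0.26 -0.01] T -0.02 w 0.0134
up t18.00 [ 0.4916 -0.0845  0.1015] F [-0.4 -0.3 -3.5] M [ 0.04  0.2  -0.01] T 0.00 w 0.0133
over t19.46 [ 0.5028 -0.1291  0.0919] F [ 0.6  2.  -2.7] M [-0.12  0.02 -0.03] T -0.08 w 0.0131
seated 21 t21.21 [ 0.5035 -0.1296  0.0734] F [ 1.9 -4.8 -1.4] M [-1.13 -0.52 -0.11] T 0.11 w 0.0133
(21, 0.0733)
```

```bash
python3 - <<'E'
from h import *
C=np.array([.536,-.0966])
ph=swing(C,21,-46,4,every=3)
if ph==-46: print(refit(C,-46))
E
```

```text
9 t21.96 [ 0.4975 -0.1222  0.0733] F [ 4.2 -4.3 -4.3] M [-1.06 -0.88 -0.2 ] T 0.07 w 0.0134
-3 t22.71 [ 0.493  -0.1135  0.0733] F [ 4.4 -2.8 -5.4] M [-0.84 -0.8  -0.26] T -0.06 w 0.0135
-15 t23.46 [ 0.4903 -0.1039  0.0733] F [ 4.2 -2.3 -5. ] M [-0.68 -0.85 -0.18] T -0.04 w 0.0135
-27 t24.21 [ 0.4897 -0.094   0.0733] F [ 5.1 -1.5 -4.5] M [-0.35 -0.81 -0.08] T -0.02 w 0.0134
-39 t24.96 [ 0.4911 -0.0844  0.0733] F [ 4.5  0.8 -4.5] M [ 0.32 -0.89  0.16] T 0.07 w 0.0134
back t25.73 [ 0.4904 -0.0847  0.0734] F [ 2.6  2.1 -1.9] M [ 0.71 -0.32  0.19] T 0.06 w 0.0135
up t26.16 [ 0.4901 -0.0857  0.1008] F [ 0.7  0.7 -3.1] M [0.07 0.17 0.05] T 0.01 w 0.0138
over t27.62 [ 0.5028 -0.1295  0.0919] F [-0.1  0.5 -2.6] M [-0.15  0.05 -0.03] T -0.05 w 0.0137
seated 21 t29.37 [ 0.5035 -0.1298  0.0733] F [ 2.1 -2.  -2.3] M [-0.54 -0.5  -0.11] T 0.03 w 0.0134
(21, 0.0733)
```

```bash
python3 - <<'E'
from h import *
C=np.array([.5364,-.0967])
ph=swing(C,21,-46,2,every=2,tmax=.4)
ts=[]
for i in range(4): s=env.sense(); ts.append(torque(s,C)); show(s,C); env.pause(.05)
E
```

```text
17 t29.87 [ 0.5016 -0.1276  0.0733] F [ 3.4 -2.9 -4. ] M [-0.73 -0.65 -0.16] T 0.04 w 0.0136
13 t30.37 [ 0.4996 -0.1251  0.0733] F [ 3.8 -3.1 -3.8] M [-0.92 -0.82 -0.18] T 0.04 w 0.0133
9 t30.87 [ 0.4976 -0.1224  0.0733] F [ 5.2 -1.8 -4.7] M [-0.94 -0.82 -0.19] T 0.01 w 0.0136
5 t31.37 [ 0.4959 -0.1195  0.0733] F [ 3.4 -3.4 -4.4] M [-0.82 -0.81 -0.11] T 0.10 w 0.0133
1 t31.87 [ 0.4944 -0.1166  0.0733] F [ 3.7 -3.1 -5.4] M [-0.78 -0.78 -0.15] T 0.05 w 0.0130
-3 t32.37 [ 0.493  -0.1136  0.0733] F [ 4.  -2.5 -4.4] M [-0.64 -0.74 -0.09] T 0.08 w 0.0137
-7 t32.87 [ 0.492  -0.1104  0.0733] F [ 3.3 -1.5 -4.4] M [-0.49 -0.66 -0.09] T 0.02 w 0.0134
-11 t33.37 [ 0.4911 -0.1073  0.0733] F [ 3.4 -1.  -4.9] M [-0.35 -0.62  0.02] T 0.11 w 0.0137
-15 t33.87 [ 0.4904 -0.1042  0.0733] F [ 2.5 -0.6 -5.8] M [-0.15 -0.56  0.03] T 0.08 w 0.0134
-19 t34.37 [ 0.4901 -0.1014  0.0733] F [ 3.1 -1.8 -5.3] M [-0.62 -0.6   0.4 ] T 0.50 w 0.0133
STOP
t34.37 [ 0.4901 -0.1014  0.0733] F [ 3.1 -1.8 -5.3] M [-0.62 -0.6   0.4 ] T 0.50 w 0.0133
t34.42 [ 0.4901 -0.1014  0.0733] F [ 3.1 -2.4 -4.7] M [-0.65 -0.57  0.37] T 0.50 w 0.0136
t34.47 [ 0.4901 -0.1013  0.0733] F [ 2.8 -2.4 -6.5] M [-0.68 -0.56  0.39] T 0.52 w 0.0137
t34.52 [ 0.4901 -0.1013  0.0733] F [ 3.7 -3.  -4.7] M [-0.69 -0.58  0.42] T 0.57 w 0.0137
```

```bash
python3 - <<'E'
from h import *
C=np.array([.5364,-.0967]); ph=-19
while ph>-40:
    ph-=1; p,R=arm(C,ph); env.movel(np.r_[p,.0733],R,rate=.05)
    ts=[]
    for i in range(4): s=env.sense(); ts.append(torque(s,C)); env.pause(.03)
    T=np.mean(ts); show(s,C,ph,"Tm %.3f"%T, "yaw %.2f"%np.degrees(np.arctan2(*(s["tcp_rot"][1::-1,0]))))
    if T>.83 or np.hypot(*s["wrist_force"][:2])>25: break
E
```

```text
-20 Tm 0.646 yaw -175.59 t34.92 [ 0.49   -0.1005  0.0733] F [ 2.6 -4.  -5.1] M [-0.9  -0.57  0.48] T 0.67 w 0.0137
-21 Tm 0.668 yaw -176.60 t35.30 [ 0.49   -0.0996  0.0733] F [ 2.6 -4.3 -5.4] M [-0.97 -0.5   0.48] T 0.68 w 0.0133
-22 Tm 0.726 yaw -177.60 t35.68 [ 0.4899 -0.0988  0.0733] F [ 3.8 -4.3 -5.4] M [-1.03 -0.52  0.52] T 0.72 w 0.0138
-23 Tm 0.773 yaw -178.60 t36.07 [ 0.4899 -0.0981  0.0733] F [ 3.1 -4.2 -5.2] M [-1.09 -0.55  0.55] T 0.75 w 0.0137
-24 Tm 0.760 yaw -179.59 t36.45 [ 0.4898 -0.0973  0.0733] F [ 2.4 -4.3 -4.9] M [-1.09 -0.53  0.54] T 0.74 w 0.0134
-25 Tm 0.823 yaw 179.42 t36.83 [ 0.4898 -0.0965  0.0733] F [ 3.  -5.5 -4.4] M [-1.1  -0.46  0.62] T 0.88 w 0.0134
-26 Tm 0.858 yaw 178.43 t37.22 [ 0.4898 -0.0957  0.0733] F [ 2.9 -5.1 -6. ] M [-1.15 -0.49  0.62] T 0.86 w 0.0135
```

```bash
python3 - <<'E'
from h import *
C=np.array([.5364,-.0967]); ph=-26.5
p,R=arm(C,ph); env.movel(np.r_[p,.0733],R,rate=.05)
ts=[]
for i in range(6): s=env.sense(); ts.append(torque(s,C)); env.pause(.04)
print("Tm",np.mean(ts)); show(s,C)
p,R=arm(C,ph+8); env.movel(np.r_[p,.0735],R,rate=.04); show(env.sense(),C,"back")
env.movel(np.r_[p,.085],R,rate=.06); show(env.sense(),C,"up")
env.movel(np.r_[p,.175],R,rate=.15); show(env.sense(),C,"up")
for c in ["scene","top"]:
    im,d=viewer.read_camera(c); cv2.imwrite(f"pics/{c}6.png",im[:,:,::-1])
s=cv2.imread("pics/scene6.png")
cv2.imwrite("pics/z6.png",np.clip(cv2.resize(s[105:205,270:370],(500,500),interpolation=cv2.INTER_CUBIC)*1.4,0,255).astype(np.uint8))
E
```

```text
Tm 0.912048676984663
t37.71 [ 0.4898 -0.0954  0.0733] F [ 1.7 -4.7 -3.5] M [-1.18 -0.44  0.7 ] T 0.91 w 0.0134
back t38.06 [ 0.4897 -0.1007  0.0734] F [ 1.1 -1.1 -3.1] M [-0.3  -0.13 -0.09] T -0.03 w 0.0134
up t38.40 [ 0.4898 -0.101   0.0854] F [ 0.   0.2 -2.4] M [0.   0.14 0.02] T 0.01 w 0.0135
up t39.15 [ 0.4893 -0.1016  0.1743] F [-0.1 -0.3 -3.3] M [ 0.02  0.2  -0.05] T -0.04 w 0.0134
```

View pics/z6.png

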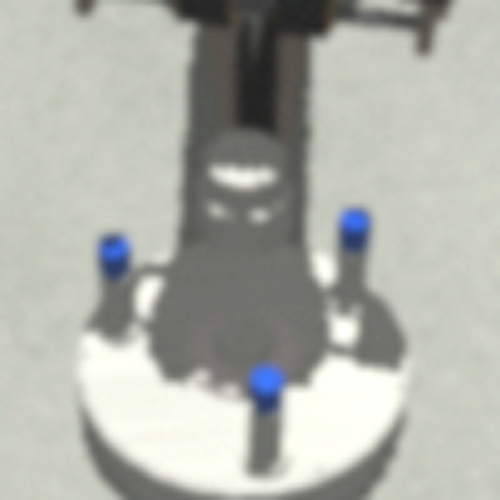

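The final torque averaged 0.91 N m. The key is off the nut and still upright in the grip, with the ports clear, so I'll take it back to the mat.

```bash
python3 - <<'E'
from h import *
C=np.array([.5364,-.0967]); a=np.radians(218); p=np.array([.4897,.2260]); R=frame(a)
env.reach(np.r_[p,.165],R); show(env.sense(),C)
env.movel(np.r_[p,.034],R,rate=.12); show(env.sense(),C)
z=.034
while z>.0255:
    z-=.0015; env.movel(np.r_[p,z],R,rate=.03); s=env.sense(); show(s,C,round(z,4))
    if s["wrist_force"][2]>0: break
effector.release(); show(env.sense(),C)
p=env.sense()["ee_pos"]
env.movel(np.r_[p[:2],.2],rate=.12); show(env.sense(),C)
E
```

```text
t40.49 [0.4904 0.2242 0.1646] F [-0.1 -0.  -3.1] M [-0.13  0.08  0.01] T 0.04 w 0.0137
t41.73 [0.4903 0.2264 0.0347] F [-0.7  0.1 -4.2] M [-0.07  0.07  0.01] T 0.24 w 0.0134
0.0325 t41.98 [0.4899 0.2259 0.0328] F [-0.   0.2 -3.6] M [-0.14  0.08 -0.03] T -0.03 w 0.0135
0.031 t42.23 [0.4897 0.2259 0.0309] F [-0.4 -1.1 -3.1] M [-0.12  0.05  0.05] T 0.22 w 0.0132
0.0295 t42.48 [0.4896 0.226  0.0294] F [-0.4  0.5 -4.1] M [-0.11  0.1  -0.  ] T 0.10 w 0.0134
0.028 t42.73 [0.4896 0.226  0.0279] F [-0.4 -0.6 -2.1] M [-0.12  0.09  0.02] T 0.17 w 0.0137
0.0265 t42.98 [0.4899 0.2261 0.0269] F [-0.7 -1.2  1.3] M [-0.28  0.31 -0.01] T 0.28 w 0.0133
t44.19 [0.4897 0.226  0.0265] F [-0.1 -1.2  1.3] M [-0.06 -0.07 -0.  ] T 0.08 w 0.0921
t45.79 [0.4893 0.2258 0.1993] F [ 0.3  0.2 -1. ] M [-0.02 -0.01 -0.03] T -0.13 w 0.0920
```

```bash
python3 - <<'E'
from h import *
env.reach([.45,.0,.3],env.sense()["tcp_rot"])
for c in ["scene","top"]:
    im,d=viewer.read_camera(c); cv2.imwrite(f"pics/{c}7.png",im[:,:,::-1])
    for n in ["key_mouth","flask","jar","beaker"]: print(c,n,[(np.round(r["at"],4).tolist(),round(r["score"],2)) for r in tip_of(c,n)[:2]])
print(env.sense()["t"])
t=cv2.imread("pics/top7.png"); s=cv2.imread("pics/scene7.png")
b=cv2.resize(t[192:272,160:240],(400,400),interpolation=cv2.INTER_CUBIC)
a=cv2.resize(s[160:240,405:485],(400,400),interpolation=cv2.INTER_CUBIC)
cv2.imwrite("pics/z7.png",np.clip(np.hstack([a,b])*1.4,0,255).astype(np.uint8))
E
```

```text
scene key_mouth [([0.6104, -0.0633, 0.0442], 0.31)]
scene flask [([0.7507, -0.009, 0.0021], 0.95)]
scene jar [([0.7163, 0.1763, 0.001], 0.89)]
scene beaker [([0.627, -0.3754, 0.002], 0.84)]
top key_mouth [([0.5274, 0.2537, 0.0056], 0.91)]
top flask []
top jar [([0.7208, 0.1769, -0.003], 0.96)]
top beaker [([0.6239, -0.3781, -0.0009], 0.88)]
47.275
```

View pics/z7.png

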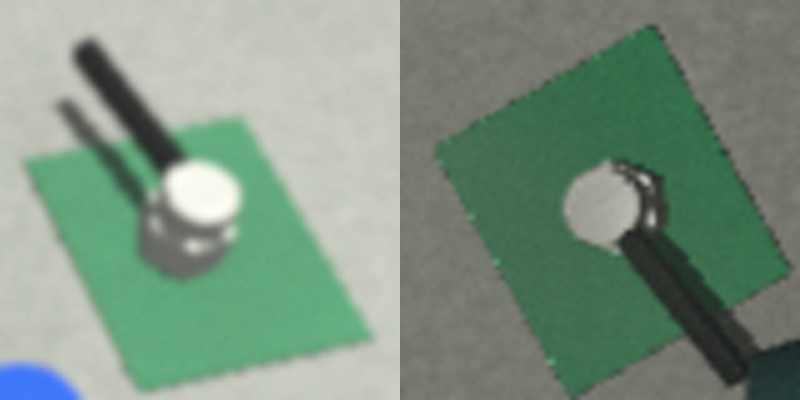

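The key stands upright near the middle of the mat: its socket top is at about (200,190) in the left panel and (605,208) in the right. The flask, jar and beaker haven't moved, so I'm handing in.

```bash
python3 - <<'E'
from station import *
print(workorder.finish_job())
E
```

```text
the job is handed in; nothing more can be done
None
```

The nut is tightened to about 0.91 N m, the key is back upright on the green mat, and I handed the job in at about 47 s. No verdict was reported.

- **Fitting:** The first attempt landed on the nut's edge at about 19 N. I moved the key about 2 mm in −x and it went fully down; both re-fits seated first time.
- **Tightening:** It took three clockwise swings. The nut bit on the third, after roughly 130° in total, and I stopped at a mean torque of 0.91 N m. The torque reading scatters by up to about 0.1 N m. The angle turned after the bite is a second check: about 0.11–0.12 rad, or roughly 0.9 N m, which agrees.
- **Ports:** I kept the swings about 6° short of the port limits and saw no sign of the key touching a port. There is no direct reading of the force on the ports.
- **Final checks:**
  - **Key:** It stands upright on the mat with its mouth at about (0.527, 0.254), some 10 mm from the mat's centre.
  - **Flask, jar and beaker:** All three are within about 3 mm of where they started, which is within camera error.
  - **Gripper:** It is open and clear of everything.
- **Checks that failed:** On the last look, the scene camera's network gave only a false, low-score position for the key's mouth. The top camera's network missed the flask. The other camera and the pictures settled the key, and the scene camera's network settled the flask.

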